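# Show a metallographic mount to the inspection camera

## Robot

A 6-joint arm with a two-finger parallel gripper is mounted at the origin on the work surface. World frame = base frame: x ahead of the robot, y to its left, z up, the work surface at z = 0. Lengths are in m, angles in rad, forces in N, time in s.
With the tool pointing down it reaches from about 0.25 to 0.725 m from the base axis. Payload 4 kg.
Tool frame: the origin (TCP) lies midway between the tips of the shut fingers; the grasp point (between the pads) lies pinch_z behind it (pinch_z is the distance from the TCP to the grasp point, in m); z points along the fingers, y is the direction in which the jaws open and shut (so a half turn about z gives the same grasp; the last joint's range is limited). The gripper opens to 85 mm and grips with 20 to 120 N. Pads are 22 mm wide; open, the fingers measure 114 mm over their backs; the gripper's body (76 mm by 85 mm) begins 54 mm behind the grasp point. The pads swing forward as they close: fully open they stand 13 mm farther back than shut.
Start: joints at [-1.122, 0.241, 0.005, 1.335, 0, 1.571], TCP at [0.217, -0.45, 0.231] pointing down, gripper open.
Joint ranges: [-2.72, 2.72], [-1.05, 1.87], [-1.09, 1.28], [-1.99, 2.15], [-1.42, 1.44], [-3.14, 3.14]. Speed limits (rad/s): [2.79, 2.79, 3.14, 3.14, 3.14, 3.14].

## Interface

Orientations are given as a unit quaternion [x, y, z, w].
In Python, from workcell import * gives the robot as it stands.
- The arm moves only by the tool move_arm, never from a script. Its argument "motion" is a list of rows, each a list of 3 entries, a list of its own where there are three numbers: the finger opening in mm, from 0 to 85.4, then the shift along the tool's x, y, z in units of 50 mm (1.0 is 50 mm), then the turn about the tool's z in units of 6 degrees (1.0 is 6 degrees). In form: [[claw, [dx, dy, dz], roll], ...]. A call has exactly 10 rows; each row is the pose to reach, as a shift and turn from the pose commanded when the call began, along the tool's axes at that moment; what a row does not reach only later rows make up. A row lasts 1/10 s, in which the tool goes at most 50 mm and 8.59 degrees, less where a joint would pass 70% of its speed; a pose out of reach is approached as far as the arm can. A call with a gripper value outside its range is refused whole. The fingers move at their own pace and stop on an object; the grip force is fixed at half the most. Time passes only in rows, so rows that repeat a pose let the fingers close, or fill a call up. It gives the time, the measured TCP pose, the force and the opening at its end, in the units of the state.
- get_obs(): the state, without advancing time (a new reading comes with each control period).
- camera(name): name is "side" or "top"; returns a dict with "color" (400x640x3 uint8, red, green, blue), "fx", "fy", "cx", "cy" (pixels), "rvec" (rotation vector, rad) and "tvec" (3), from world to camera coordinates, as OpenCV has them. Camera axes: x right, y down, z forward; pixel columns grow to the right and rows downward; lengths in m; the calibration is good to about 2 mm. A picture is of the moment at which its call begins. There is no depth.
- job_done(): hands the job in, once; it reports no verdict.
The state is a dict: "clock": time; "joint_pos": joint angles; "joint_vel": joint speeds; "tau": joint torques, N m; "eef_pos": TCP position; "tool_rot": TCP orientation; "ft_force": force on the tool from outside, world axes, zero at the start; "ft_torque": the same for the moment, N m; "grip_width": finger opening in m.
Only numpy, scipy, OpenCV 4.12 (cv2) and the standard library are available. Lean on these libraries where they do the work, as an engineer would, in place of code of your own. Each camera call takes 0.05 s, during which the arm holds its last target.

## Task

The tested mounts are back in their drawer: first push the drawer fully shut, then take the blue mount (the one with the copper section) out of its cradle and hold it up to the inspection camera, its polished copper face towards the lens, square on, centred on the lens axis and 90 mm from the front of the lens. Finish while still holding it there, steady in the air; do not touch the camera or its stand, and leave the black mount, the steel test block and the bottle where they are.

Things in the scene. Friction and masses are not known exactly. Their poses are not given: they have to be found in the camera images.
- blue_mount: the mount to show: bright blue resin with a copper section 22 mm across in its polished face, a disc 40 mm in diameter and 22 mm thick standing on edge (its axis level) in the V cradle of its stand; mass about 70 g. Origin: disc centre; x axis = disc axis, out of the polished face (away from the robot at first). It can be taken by the rim from above (fingers along its y axis at the start)
- blue_mount_face (a point): centre of the blue mount's polished face, 11 mm from its origin along its x axis
- black_mount: bystander: black resin with a steel section, a disc 40 mm in diameter and 22 mm thick standing on edge (its axis level) in the V cradle of its stand; mass about 70 g. Origin: disc centre; x axis = disc axis, out of the polished face
- blue_stand: fixed dark cross stage with an aluminium V cradle, carrying the blue mount. Origin under its centre. Base 90 (x) by 76 mm (y), micrometer barrels to 71 mm from the centre, all under 27 mm high; above it the cradle, 20 mm long (x), 30 mm wide (y), 53 mm high, leaves both sides of the rim free. The mount's centre is 68 mm above the bench, its face towards the stand's +x
- black_stand: fixed dark cross stage with an aluminium V cradle, carrying the black mount. Origin under its centre. Base 90 (x) by 76 mm (y), micrometer barrels to 71 mm from the centre, all under 27 mm high; above it the cradle, 20 mm long (x), 30 mm wide (y), 53 mm high, leaves both sides of the rim free. The mount's centre is 68 mm above the bench, its face towards the stand's +x. Either may be at left
- cabinet_drawer0 (a joint): opening of the single drawer (grey front, tested mounts lying inside) of the low white cabinet, in m: 0 = fully shut, starts 0.05 to 0.10 open. It slides with light friction and stays where it is left
- cabinet_drawer0_handle (a point): middle of the drawer's steel bar handle; the bar (11 mm thick, 120 mm long, 47 mm above the bench) lies level along the cabinet's y axis, 35 mm in front of the drawer's face; axes as the cabinet's. Pushing it along the cabinet's +x shuts the drawer, and it moves with the drawer
- cabinet: fixed white cabinet 200 mm deep (x), 220 mm wide (y), 85 mm high; origin under its centre; its front faces its own -x (towards the robot), so the drawer shuts along the cabinet's +x
- camera_stand: fixed inspection camera stand: grey base 110 by 130 mm and 14 mm high, a steel column 20 mm in diameter and 390 mm high 172 mm behind the origin (along the stand's x), which carries a white camera with a black lens that looks towards the stand's -x (towards the robot) and 25 degrees downward. The origin lies on the bench right under the focus. The camera's height differs between starts; it is clamped
- lens (a point): centre of the front of the camera lens (lens 38 mm in diameter), 100 mm from the column's axis along the slanting lens axis; x axis = lens axis, pointing back into the camera (so the camera looks along -x)
- focus (a point): the place to show the face: on the lens axis, 90 mm in front of the lens, 0.19 to 0.25 m above the bench; same axes as the lens: its x axis points at the lens and about 25 degrees upward. The mount's x axis must point along it
- test_block: bystander: loose steel disc, 60 mm in diameter, 14 mm high, lying flat; origin at its underside
- bottle: bystander: loose white plastic bottle with a red cap, 60 mm in diameter, 140 mm high; origin at its underside
Mind the look-alikes: they are no part of the job. What is shaped like the blue_mount but yellow is not meant.

How it is judged:
On the way, in this order (a step that is already met when the one before it is completed fails the run):
1. the drawer is fully shut (value of joint cabinet_drawer0 below 0.005 m), for 0.2 s.
2. the blue mount is lifted out of its cradle in the fingers (height (world z) of blue_mount above 0.1 m and contact force between the fingers and blue_mount above 2 N), for 0.2 s.
At the end, for the whole second after the job is handed in: Drawer shut within 6 mm; the fingers hold the blue mount still in the air, its polished face to the lens, square within 0.2 rad, face centre within 20 mm of the point 90 mm before the lens; mount not touching the camera; black mount, test block, bottle within 30 mm of their start (value of joint cabinet_drawer0 below 0.006 m and distance between blue_mount_face and focus below 0.02 m and angle between the x axis of blue_mount and the x axis of focus, either way round below 0.2 rad and x of lens in the frame of blue_mount above 0.05 m and height (world z) of blue_mount above 0.13 m and contact force between the fingers and blue_mount above 2 N and contact force between blue_mount and camera_stand below 0.2 N and linear speed of blue_mount below 0.02 m/s and angular speed of blue_mount below 0.2 rad/s and distance of each of black_mount, test_block, bottle from where it was at the start of the episode below 0.03 m); the arm keeps its last pose, push and grip.
It fails at once if the camera or its stand is touched harder than a brush (2 N) (contact force between any of the arm, the fingers, blue_mount and camera_stand above 2 N).
It fails at once if the black mount, the test block or the bottle is shifted by more than 30 mm (distance of any of black_mount, test_block, bottle from where it was at the start of the episode above 0.03 m).
It fails at once if the bottle is tipped (angle between bottle's own z axis and vertical above 0.4 rad).
It also fails if it takes over 48 s, if anything falls off the work surface, if the arm or the gripper's body presses on something with over 40 N, if the wrist force passes 120 N, or if a joint passes its speed limit or range.

## Working session

There is one attempt and no reset: what is moved stays moved. The work goes in short steps, Python scripts to look and compute and a tool call to move; the robot and the scene stay as the last step left them, time stands still between calls to the robot, and variables do not carry over. Pictures are saved under pics/ and viewed, and the job is handed in when it is done.

Besides the shell and the picture viewer there is one more tool, called after "Emit:" as name(argument=value, ...), one argument or row to a line, values as JSON. move_arm: Moves the arm, as the interface text tells. Its arguments: {"type":"object","properties":{"motion":{"type":"array","items":{"type":"array"}}},"required":["motion"]}

```bash
mkdir -p pics; ls
cat > a.py <<'E'
from workcell import *
import cv2,numpy as np
def grab(n,tag):
    c=camera(n); cv2.imwrite(f'pics/{n}_{tag}.png',c['color'][:,:,::-1]); np.save(f'pics/{n}_{tag}.npy',c,allow_pickle=True); return c
def load(n,tag): return np.load(f'pics/{n}_{tag}.npy',allow_pickle=True).item()
def ray(c,u,v):
    R=cv2.Rodrigues(np.array(c['rvec'],float))[0]; t=np.array(c['tvec'],float).ravel()
    d=R.T@np.array([(u-c['cx'])/c['fx'],(v-c['cy'])/c['fy'],1]); return -R.T@t,d/np.linalg.norm(d)
def onz(c,u,v,z):
    o,d=ray(c,u,v); return o+d*(z-o[2])/d[2]
def tri(c1,p1,c2,p2):
    o1,d1=ray(c1,*p1);o2,d2=ray(c2,*p2)
    A=np.stack([d1,-d2],1); s=np.linalg.lstsq(A,o2-o1,rcond=None)[0]
    a=o1+d1*s[0];b=o2+d2*s[1]; return (a+b)/2,np.linalg.norm(a-b)
def proj(c,p): return cv2.projectPoints(np.array([p],float),np.array(c['rvec'],float),np.array(c['tvec'],float),np.array([[c['fx'],0,c['cx']],[0,c['fy'],c['cy']],[0,0,1]]),None)[0].ravel()
E
python3 - <<'E'
from a import *
for n in('side','top'):
    c=grab(n,'0'); print(n,c['fx'],c['cx'],c['cy'],ray(c,320,200))
print(get_obs())
E
```

```text
pics
side 424.2766802678794 315.2888933847336 199.58186276291383 (array([0.17801959, 0.79655143, 0.83893652]), array([ 0.33446194, -0.71373048, -0.61540557]))
top 478.6307883715621 324.9489689631416 203.56147729621432 (array([0.43435643, 0.03552458, 1.51727241]), array([ 9.74233171e-02,  3.59341992e-04, -9.95242969e-01]))
{'clock': 0.1, 'joint_pos': array([-1.12200324e+00,  2.41330542e-01,  3.86151824e-03,  1.33520294e+00,
       -3.79514168e-06,  1.57078249e+00]), 'joint_vel': array([-7.88429915e-05, -4.19983316e-04,  3.12941988e-03,  1.04054423e-03,
       -3.58192663e-04,  2.89950133e-04]), 'tau': array([ 4.48871624e-04, -3.73136330e+01,  2.53010666e+01,  1.08710307e-02,
        3.92718221e-05,  3.70322780e-06]), 'eef_pos': array([ 0.21669279, -0.44997662,  0.23050651]), 'tool_rot': array([ 9.74926596e-01,  2.22524724e-01, -2.10525460e-04, -9.13886233e-04]), 'ft_force': array([-0.54799367,  0.22648889,  0.01970556]), 'ft_torque': array([-0.00690417,  0.08341423,  0.00950579]), 'grip_width': 0.08526792799163925}
```

View pics/side_0.png

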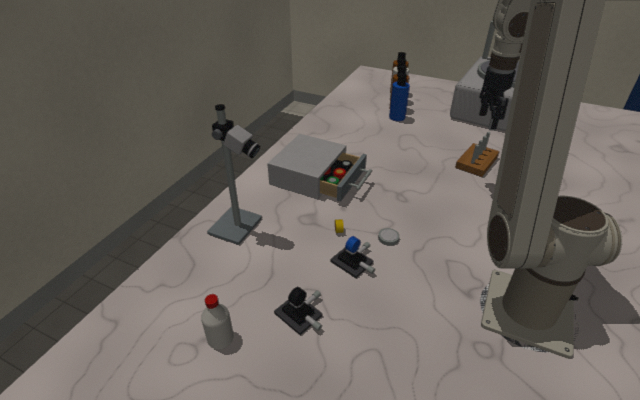

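View pics/top_0.png

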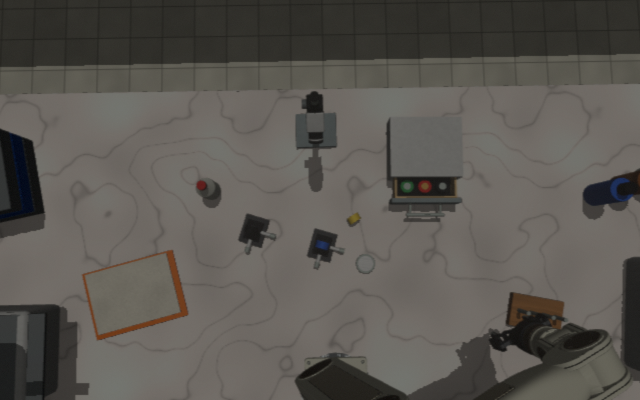

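The side view shows the camera stand (235,150), cabinet (320,165), blue mount (353,245) and black mount (297,297). In the top view they sit at (316,125), (425,150), (322,245) and (257,230). The bottle is at (206,188) and the steel block at (366,263). I'll zoom in next.

Run:
```python
from a import *
def crop(n,x,y,w,h,s,t):
    im=load(n,'0')['color'][y:y+h,x:x+w,::-1]
    im=cv2.convertScaleAbs(im,alpha=1.5); cv2.imwrite(f'pics/{t}.png',cv2.resize(im,None,fx=s,fy=s,interpolation=cv2.INTER_CUBIC))
crop('top',280,80,200,150,4,'c_top1'); crop('top',290,205,100,75,8,'c_top2')
crop('side',200,95,100,75,8,'c_s1'); crop('side',260,130,130,95,6,'c_s2');crop('side',320,210,100,75,8,'c_s3')
```

```text
(no output)
```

View pics/c_top1.png

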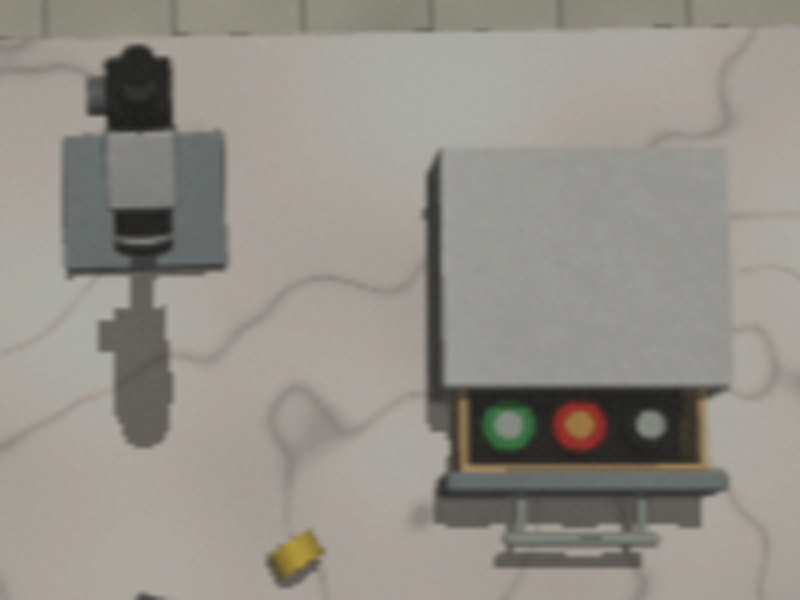

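View pics/c_top2.png

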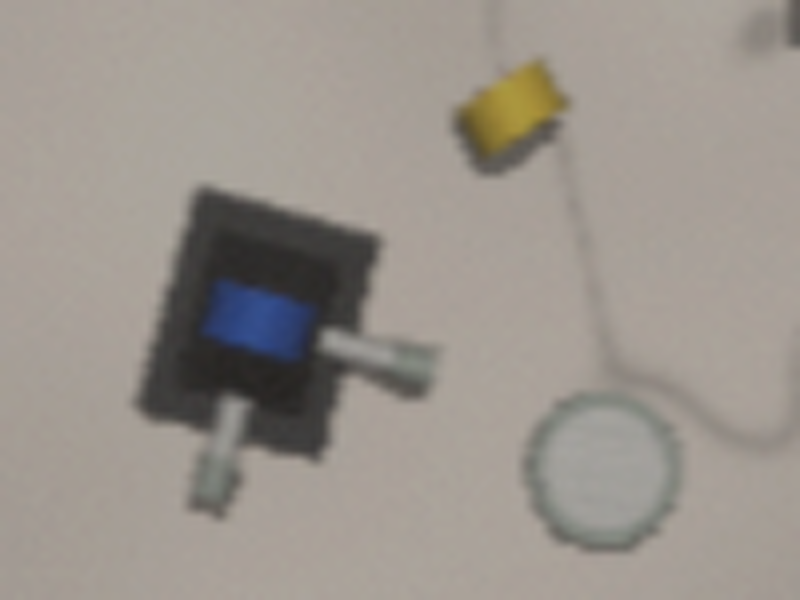

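View pics/c_s1.png

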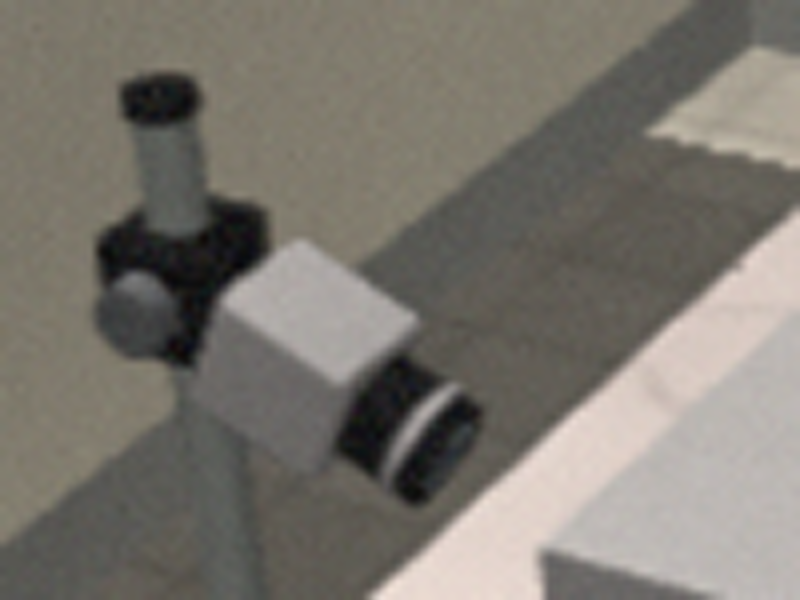

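View pics/c_s2.png

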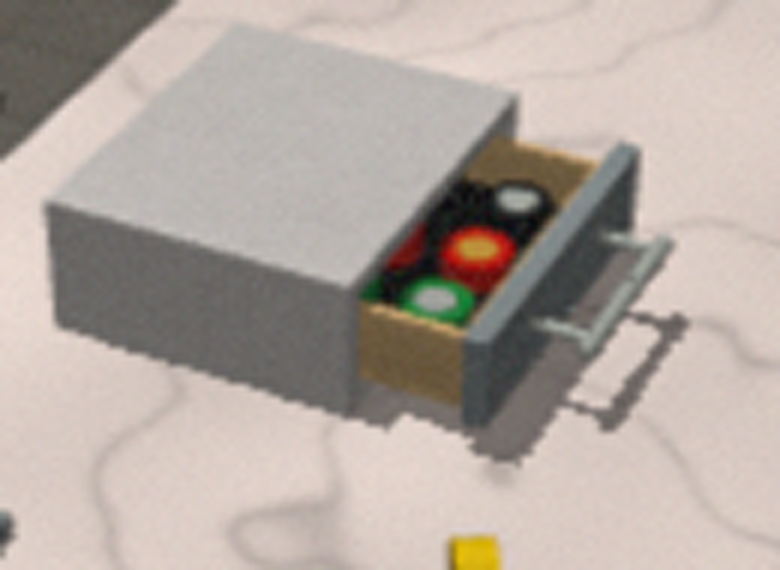

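View pics/c_s3.png

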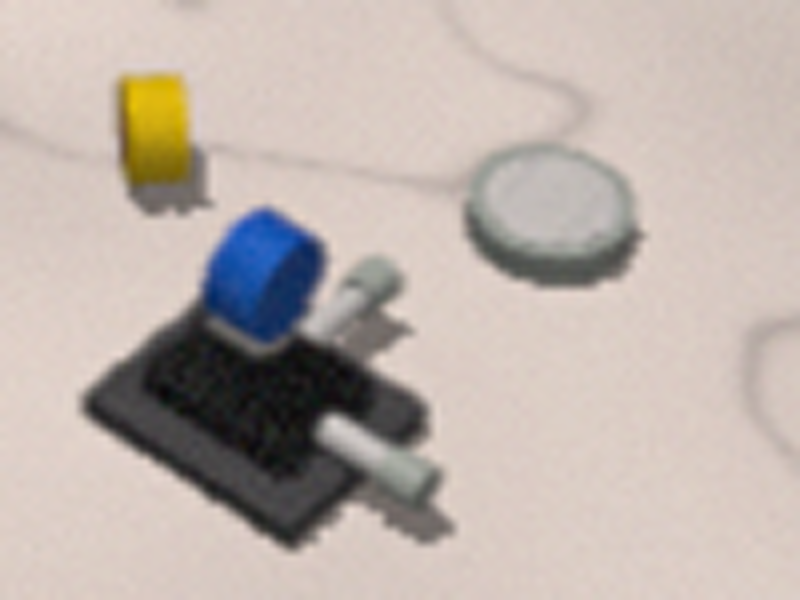

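```bash
cat > m.py <<'E'
from a import *
T=load('top','0');S=load('side','0')
def t1(u,v):return (280+u/4-.5+.125,80+v/4-.375)
def t2(u,v):return (290+u/8-.44,205+v/8-.44)
np.set_printoptions(precision=4,suppress=True)
if __name__=='__main__':
    g=lambda L,f,z:np.array([onz(T,*f(*p),z) for p in L])
    b=g([(200,188),(380,238),(320,458),(140,408)],t2,0.012);print('blue stand',b.mean(0),b[:,:2].tolist())
    d=(b[0]+b[1]-b[2]-b[3]);e=b[0]+b[3]-b[1]-b[2];print('yaw',np.arctan2(d[1],d[0]),np.arctan2(-e[0],e[1]),np.linalg.norm(d)/2,np.linalg.norm(e)/2)
    im=T['color'].astype(int);m=((im[:,:,2]>im[:,:,0]+35)).astype(np.uint8);m[:, :300]=0;m[:,345:]=0;m[:220]=0;m[265:]=0
    c=max(cv2.findContours(m,0,1)[0],key=cv2.contourArea);r=cv2.minAreaRect(c);bx=cv2.boxPoints(r);print(r,m.sum())
    q=np.array([onz(T,*p,.08) for p in bx]);print(q, onz(T,*r[0],.08),onz(T,*r[0],.068))
    im=S['color'].astype(int);m=((im[:,:,2]>im[:,:,0]+35)).astype(np.uint8);m[:, :335]=0;m[:,375:]=0;m[:225]=0;m[265:]=0
    ys,xs=np.nonzero(m);print('side blue',xs.mean(),ys.mean(),tri(T,r[0],S,(xs.mean(),ys.mean())))
    c=g([(63,135),(223,130),(228,268),(68,272)],t1,0.014);print('cam base',c.mean(0),c.tolist())
    d=(c[0]+c[1]-c[2]-c[3]);e=c[0]+c[3]-c[1]-c[2];print('yaw',np.arctan2(d[1],d[0]),np.arctan2(-e[0],e[1]),np.linalg.norm(d)/2,np.linalg.norm(e)/2)
    print('col top',onz(T,*t1(137,55),.395))
    s1=lambda u,v:(200+u/8-.44,95+v/8-.44)
    print('lens',tri(T,t1(143,240),S,s1(447,450)), 'clamp', proj(T,[0,0,0]))
    print('coltop tri',tri(T,t1(137,52),S,s1(158,84)))
    c=g([(443,150),(726,150),(730,388),(445,386)],t1,0.085);print('cab',c.mean(0),c.tolist())
    d=(c[0]+c[1]-c[2]-c[3]);e=c[0]+c[3]-c[1]-c[2];print('yaw',np.arctan2(d[1],d[0]),np.arctan2(-e[0],e[1]),np.linalg.norm(d)/2,np.linalg.norm(e)/2)
    h=g([(507,537),(655,540)],t1,.047);print('handle',h,h.mean(0))
    print('block',onz(T,*t2(605,470),.014),'yel',onz(T,*t2(512,108),.03),'bot',onz(T,202,185,.14))
E
python3 m.py
```

```text
blue stand [0.4403 0.0322 0.012 ] [[0.49343209454280057, 0.05478897584759407], [0.4724776297524843, -0.015504397007874496], [0.3871889572472489, 0.009775879174248783], [0.40796586966518517, 0.07971896680388581]]
yaw -0.2859880451169833 -0.289233898756191 0.08899200231810006 0.07315697624473012
((321.7353210449219, 244.55885314941406), (10.429031372070312, 6.5484619140625), 14.03624439239502) 70
[[0.4357 0.0509 0.08  ]
 [0.4545 0.0458 0.08  ]
 [0.4464 0.0157 0.08  ]
 [0.4276 0.0208 0.08  ]] [0.441  0.0333 0.08  ] [0.4411 0.0333 0.068 ]
side blue 352.2546583850932 243.68944099378882 (array([0.4415, 0.0334, 0.0683]), np.float64(0.0008964044149271722))
cam base [0.807  0.0447 0.014 ] [[0.8620204472347777, 0.10988579070745624, 0.014000000000000012], [0.863937251079387, -0.018476923300232276, 0.014000000000000012], [0.7514995561685491, -0.02007296478669792, 0.014000000000000012], [0.7505077978582555, 0.10743815647531091, 0.014000000000000012]]
yaw 0.018054164518981213 0.011366683456455608 0.11199342393612267 0.1279451829001713
col top [0.802  0.0459 0.395 ]
lens (array([0.7118, 0.0441, 0.2849]), np.float64(0.004546678513514491)) clamp [335.2061 388.3321]
coltop tri (array([0.8033, 0.0447, 0.3899]), np.float64(0.004905379746197055))
cab [ 0.7319 -0.2899  0.085 ] [[0.8251737431161117, -0.18379908489096186, 0.08499999999999996], [0.8214732775189604, -0.4006446366209988, 0.08499999999999996], [0.6376830299696981, -0.39541149590375696, 0.08499999999999996], [0.6431177050715872, -0.17955479145059183, 0.08499999999999996]]
yaw -0.025899716073522778 -0.021108704020326 0.18298451194088977 0.21639933762700425
handle [[ 0.5304 -0.2294  0.047 ]
 [ 0.5259 -0.3435  0.047 ]] [ 0.5282 -0.2865  0.047 ]
block [ 0.3804 -0.1013  0.014 ] yel [ 0.5215 -0.0674  0.03  ] bot [0.6191 0.3766 0.14  ]
```

Run:
```python
from m import *
s1=lambda u,v:(200+u/8-.44,95+v/8-.44)
for y in(.042,.046):
  for p in[(447,450),(158,84),(480,400),(415,500)]:
    o,d=ray(S,*s1(*p)); print(y,p,o+d*(y-o[1])/d[1])
print('top rim',onz(T,*t1(143,253),.301))
# column foot in side: 
print(proj(S,[.803,.045,.014]),proj(S,[.803,.045,.2]),proj(T,[.803,.045,.39]))
im=S['color'][95:245,190:290,::-1];im=cv2.convertScaleAbs(im,alpha=1.5);cv2.imwrite('pics/col.png',cv2.resize(im,None,fx=4,fy=4))
```

```text
0.042 (447, 450) [0.7106 0.042  0.2837]
0.042 (158, 84) [0.8025 0.042  0.3884]
0.042 (480, 400) [0.6965 0.042  0.3053]
0.042 (415, 500) [0.7249 0.042  0.2615]
0.046 (447, 450) [0.7078 0.046  0.2867]
0.046 (158, 84) [0.7992 0.046  0.3908]
0.046 (480, 400) [0.6937 0.046  0.3081]
0.046 (415, 500) [0.722  0.046  0.2645]
top rim [0.7017 0.0452 0.301 ]
[236.3921 222.5304] [228.3548 170.2913] [314.2791  93.6185]
```

View pics/col.png

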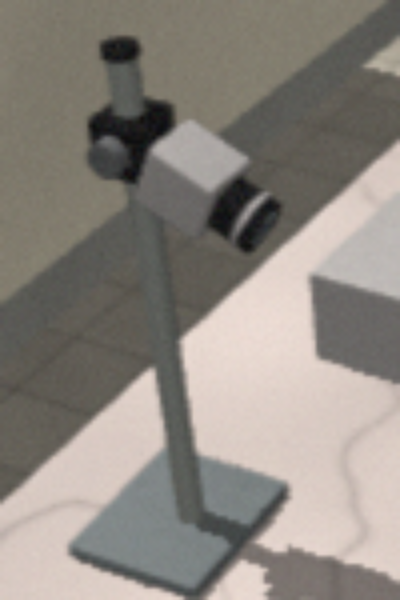

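```bash
cat > g.py <<'E'
from a import *
from scipy.spatial.transform import Rotation as Ro
import sys, workcell
def go(p,yaw=None,do=True):
    o=get_obs();R=Ro.from_quat(o['tool_rot']);x=R.as_matrix()[:,0];y0=np.arctan2(x[1],x[0])
    z=R.as_matrix()[:,2]
    d=R.inv().apply(np.array(p)-o['eef_pos'])/.05
    print('t',round(o['clock'],2),'pos',o['eef_pos'].round(4),'yaw',round(y0,4),'z',z.round(3),'F',o['ft_force'].round(1),'w',o['grip_width'])
    print('shift',d.round(3),'roll',None if yaw is None else round(-np.degrees(yaw-y0)/6,3))
E
python3 - <<'E'
from g import *
print([k for k in dir(workcell) if k[0]!='_']); print(getattr(workcell,'pinch_z',None))
go([.46,-.285,.231],-.022)
go([.46,-.285,.037],-.022)
E
```

```text
['Unreachable', 'camera', 'get_obs', 'job_done', 'pinch_z']
0.0187
t 0.1 pos [ 0.2167 -0.45    0.2305] yaw 0.4488 z [-0.001  0.002 -1.   ] F [-0.5  0.2  0. ] w 0.08526792799163925
shift [ 5.816 -0.861 -0.008] roll 4.496
t 0.1 pos [ 0.2167 -0.45    0.2305] yaw 0.4488 z [-0.001  0.002 -1.   ] F [-0.5  0.2  0. ] w 0.08526792799163925
shift [ 5.816 -0.854  3.872] roll 4.496
```

Emit:
move_arm(
  motion=[
    [0,[0.5,-0.1,0],0.5],
    [0,[1.2,-0.2,0],1],
    [0,[2,-0.3,0],2],
    [0,[2.8,-0.45,0],3],
    [0,[3.6,-0.6,0],3.8],
    [0,[4.4,-0.7,0.3],4.5],
    [0,[5.2,-0.8,0.9],4.5],
    [0,[5.8,-0.86,1.7],4.5],
    [0,[5.8,-0.86,2.5],4.5],
    [0,[5.8,-0.86,3.2],4.5],
  ],
)

```text
clock: 1.1
eef_pos: [0.4596, -0.2843, 0.0688]
tool_rot: [1.0, -0.01, -0.001, -0.001]
ft_force: [-0.5, -0.4, -0.3]
grip_width: 0.0001
```

Run:
```python
from g import *
go([.48,-.2855,.037],-.022)
go([.60,-.288,.037],-.022)
```

```text
t 1.1 pos [ 0.4596 -0.2843  0.0688] yaw -0.0199 z [-0.002  0.001 -1.   ] F [-0.5 -0.4 -0.3] w 5.302004732828412e-05
shift [0.409 0.016 0.635] roll 0.02
t 1.1 pos [ 0.4596 -0.2843  0.0688] yaw -0.0199 z [-0.002  0.001 -1.   ] F [-0.5 -0.4 -0.3] w 5.302004732828412e-05
shift [2.809 0.018 0.63 ] roll 0.02
```

Emit:
move_arm(
  motion=[
    [0,[0,0,0.3],0],
    [0,[0.2,0,0.6],0],
    [0,[0.6,0,0.63],0],
    [0,[0.9,0,0.63],0],
    [0,[1.1,0,0.63],0],
    [0,[1.3,0,0.63],0],
    [0,[1.5,0,0.63],0],
    [0,[1.7,0,0.63],0],
    [0,[1.85,0,0.63],0],
    [0,[2,0,0.63],0],
  ],
)

```text
clock: 2.1
eef_pos: [0.56, -0.2881, 0.0398]
tool_rot: [1.0, -0.011, -0.0, -0.0]
ft_force: [-0.6, 0.6, -0.3]
grip_width: -0.0002
```

Run:
```python
from g import *
go([.60,-.288,.037],-.022)
c=grab('top','1')
im=c['color'][80:230,280:480,::-1];im=cv2.convertScaleAbs(im,alpha=1.5);cv2.imwrite('pics/d1.png',cv2.resize(im,None,fx=4,fy=4))
```

```text
t 2.1 pos [ 0.56   -0.2881  0.0398] yaw -0.0224 z [-0.  0. -1.] F [-0.6  0.6 -0.3] w -0.000202887906616341
shift [ 0.8   -0.019  0.056] roll -0.004
```

View pics/d1.png

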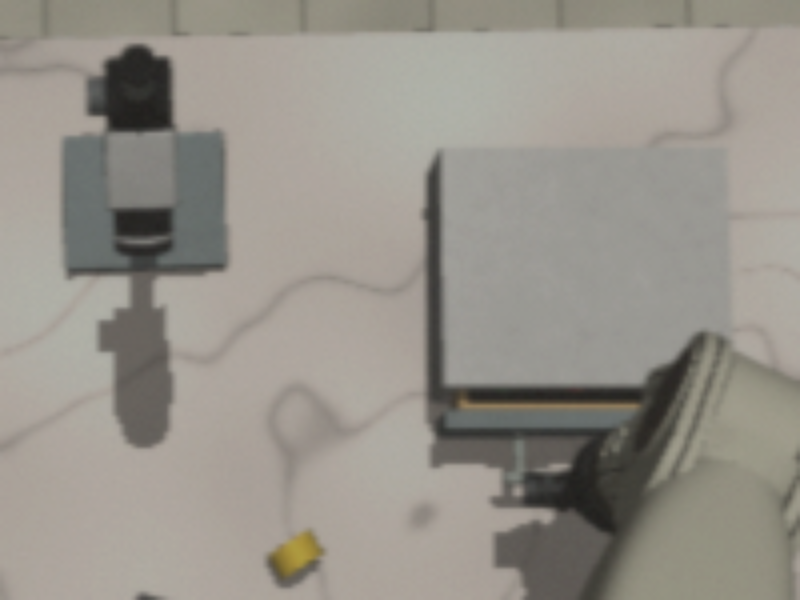

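The drawer follows the fingers, and about 15–20 mm of opening is left.

Emit:
move_arm(
  motion=[
    [0,[0.1,0,0],0],
    [0,[0.17,0,0],0],
    [0,[0.22,0,0],0],
    [0,[0.26,0,0],0],
    [0,[0.29,0,0],0],
    [0,[0.31,0,0],0],
    [0,[0.33,0,0],0],
    [0,[0.35,0,0],0],
    [0,[0.36,0,0],0],
    [0,[0.36,0,0],0],
  ],
)

```text
clock: 3.15
eef_pos: [0.5759, -0.2886, 0.0399]
tool_rot: [1.0, -0.012, -0.002, -0.0]
ft_force: [-5.9, -0.1, 4.1]
grip_width: -0.0001
```

Run:
```python
from g import *
go([.60,-.288,.037],-.022)
c=grab('top','2')
im=c['color'][80:230,280:480,::-1];im=cv2.convertScaleAbs(im,alpha=1.5);cv2.imwrite('pics/d2.png',cv2.resize(im,None,fx=4,fy=4))
```

```text
t 3.15 pos [ 0.5759 -0.2886  0.0399] yaw -0.0231 z [-0.003  0.    -1.   ] F [-5.9 -0.1  4.1] w -0.00012680224974769876
shift [ 0.482 -0.023  0.056] roll -0.01
```

View pics/d2.png

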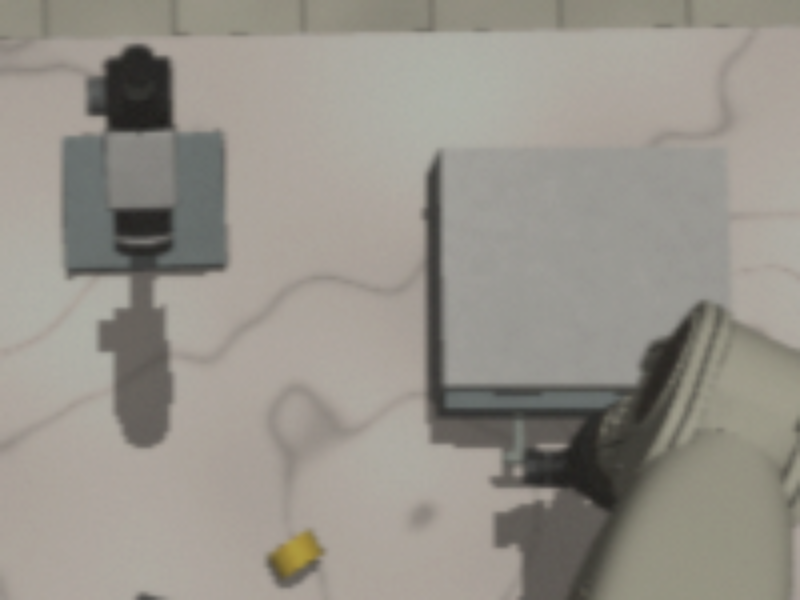

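Now −5.9 N and the drawer front looks flush. I'll press a little harder to confirm the stop, then back away.

Emit:
move_arm(
  motion=[
    [0,[0.03,0,0],0],
    [0,[0.06,0,0],0],
    [0,[0.08,0,0],0],
    [0,[0.08,0,0],0],
    [0,[0.08,0,0],0],
    [0,[0.08,0,0],0],
    [0,[0.08,0,0],0],
    [0,[0.08,0,0],0],
    [0,[0.08,0,0],0],
    [0,[0.08,0,0],0],
  ],
)

```text
clock: 4.2
eef_pos: [0.576, -0.2886, 0.0398]
tool_rot: [1.0, -0.012, -0.005, -0.0]
ft_force: [-15.3, 0.3, 11.4]
grip_width: -0.0004
```

Run:
```python
from g import *
go([.52,-.289,.037],-.022)
go([.44,-.20,.35],-.288)
```

```text
t 4.2 pos [ 0.576  -0.2886  0.0398] yaw -0.0242 z [-0.01   0.001 -1.   ] F [-15.3   0.3  11.4] w -0.0004289853943782573
shift [-1.119  0.036  0.068] roll -0.021
t 4.2 pos [ 0.576  -0.2886  0.0398] yaw -0.0242 z [-0.01   0.001 -1.   ] F [-15.3   0.3  11.4] w -0.0004289853943782573
shift [-2.826 -1.708 -6.174] roll 2.519
```

Emit:
move_arm(
  motion=[
    [0,[-0.3,0,0],0],
    [0,[-0.8,0,0],0],
    [0,[-1.1,0,-0.2],0],
    [0,[-1.1,0.2,-0.8],0],
    [0,[-1.1,0.4,-1.6],0],
    [0,[-1.1,0.7,-2.4],0],
    [0,[-1.1,1,-3.2],0],
    [0,[-1.1,1.2,-4],0],
    [0,[-1.1,1.2,-4.7],0],
    [0,[-1.1,1.2,-5.2],0],
  ],
)

```text
clock: 5.2
eef_pos: [0.5261, -0.3483, 0.3031]
tool_rot: [1.0, -0.012, 0.002, 0.001]
ft_force: [-0.0, -0.4, 1.1]
grip_width: 0.0001
```

Emit:
move_arm(
  motion=[
    [85,[0.6,0,0],0],
    [85,[1.4,0,0],0],
    [85,[2.2,0,0],0],
    [85,[3,0,0],0],
    [85,[3.8,0,0],0],
    [85,[4.6,0,0],0],
    [85,[5.4,0,0],0],
    [85,[6,0,0],0],
    [85,[6.5,0,0],0],
    [85,[6.5,0,0],0],
  ],
)

```text
clock: 6.2
eef_pos: [0.7325, -0.3127, 0.2445]
tool_rot: [1.0, -0.011, 0.024, 0.01]
ft_force: [-0.6, -0.1, 0.0]
grip_width: 0.0851
```

Run:
```python
from g import *
go([.52,-.35,.3],-.022); print(get_obs()['joint_pos'])
```

```text
t 6.2 pos [ 0.7325 -0.3127  0.2445] yaw -0.022 z [ 0.047 -0.02  -0.999] F [-0.6 -0.1  0. ] w 0.08513427411110504
shift [-4.175  0.865 -1.294] roll 0.0
[-4.03450624e-01  9.64883145e-01  1.27544122e+00  1.83020822e+00
  3.18938584e-05  2.76058759e+00]
```

Emit:
move_arm(
  motion=[
    [85,[0,0,-0.4],0],
    [85,[0,0,-0.8],0],
    [85,[0,0,-1.2],0],
    [85,[0,0,-1.6],0],
    [85,[0,0,-2],0],
    [85,[0,0,-2.4],0],
    [85,[0,0,-2.8],0],
    [85,[0,0,-3.2],0],
    [85,[0,0,-3.6],0],
    [85,[0,0,-4],0],
  ],
)

```text
clock: 7.2
eef_pos: [0.6661, -0.2847, 0.382]
tool_rot: [0.999, -0.011, 0.043, 0.018]
ft_force: [-0.1, -0.8, 0.3]
grip_width: 0.0849
```

Run:
```python
from g import *
go([.52,-.35,.3],-.022); print(get_obs()['joint_pos'])
```

```text
t 7.2 pos [ 0.6661 -0.2847  0.382 ] yaw -0.0209 z [ 0.085 -0.036 -0.996] F [-0.1 -0.8  0.3] w 0.08487582040863438
shift [-3.025  1.318  1.431] roll 0.01
[-4.03879348e-01  7.78791524e-01  1.27481015e+00  1.97410128e+00
 -9.99008321e-06  2.76013282e+00]
```

Emit:
move_arm(
  motion=[
    [85,[-0.4,0,0],0],
    [85,[-0.8,0,0],0],
    [85,[-1.2,0,0],0],
    [85,[-1.6,0,0],0],
    [85,[-2,0,0],0],
    [85,[-2.2,0,0],0],
    [85,[-2.4,0,0],0],
    [85,[-2.4,0,0],0],
    [85,[-2.4,0,0],0],
    [85,[-2.4,0,0],0],
  ],
)

```text
clock: 8.2
eef_pos: [0.5475, -0.2824, 0.3708]
tool_rot: [0.999, -0.011, 0.043, 0.018]
ft_force: [-0.7, 0.2, -0.6]
grip_width: 0.0852
```

Run:
```python
from g import *
go([.52,-.35,.3],-.022); print(get_obs()['joint_pos'])
```

```text
t 8.2 pos [ 0.5475 -0.2824  0.3708] yaw -0.0207 z [ 0.085 -0.036 -0.996] F [-0.7  0.2 -0.6] w 0.08517980734520161
shift [-0.643  1.315  1.413] roll 0.013
[-0.47967068  0.40760259  0.59406262  1.66478488  0.00708632  2.68441839]
```

```bash
cat > h.py <<'E'
from g import *
def plan(p,m,useTCP=True):
    o=get_obs();R=Ro.from_quat(o['tool_rot']).as_matrix();m=np.array(m,float)/np.linalg.norm(m)
    a=np.arctan2(R[:,1]@m, R[:,0]@m) # rotating by a about z: x' = cos a x+ sin a y
    d=R.T@(np.array(p)-o['eef_pos'])/.05
    print('t',round(o['clock'],2),'pos',o['eef_pos'].round(4),'F',o['ft_force'].round(1),'w',round(o['grip_width'],4))
    z=R[:,2];print('z',z.round(3),'tilt',np.arccos(-z[2]).round(4),'az',np.arctan2(z[1],z[0]).round(3))
    Rn=R@Ro.from_rotvec([0,0,a]).as_matrix()
    print('shift',d.round(3),'roll6deg',(np.degrees(a)/6).round(3),'ang(x,m)',np.arcsin(z@m).round(4))
    print('j',o['joint_pos'].round(3))
E
python3 - <<'E'
from h import *
m=[np.cos(.288),-np.sin(.288),0]; C=np.array([.441,.033,.068])
z=Ro.from_quat(get_obs()['tool_rot']).as_matrix()[:,2]
T=C+.021*z; print(T)
plan(T-.09*z,m); plan(T,m)
E
```

```text
[0.44278893 0.03223715 0.04709025]
t 8.2 pos [ 0.5475 -0.2824  0.3708] F [-0.7  0.2 -0.6] w 0.0852
z [ 0.085 -0.036 -0.996] tilt 0.0927 az -0.403
shift [-2.773 -6.461  4.24 ] roll6deg 2.534 ang(x,m) 0.0921
j [-0.48   0.408  0.594  1.665  0.007  2.684]
t 8.2 pos [ 0.5475 -0.2824  0.3708] F [-0.7  0.2 -0.6] w 0.0852
z [ 0.085 -0.036 -0.996] tilt 0.0927 az -0.403
shift [-2.773 -6.461  6.04 ] roll6deg 2.534 ang(x,m) 0.0921
j [-0.48   0.408  0.594  1.665  0.007  2.684]
```

Emit:
move_arm(
  motion=[
    [85,[-0.3,-0.6,0.2],0.3],
    [85,[-0.6,-1.4,0.6],0.7],
    [85,[-0.9,-2.2,1],1],
    [85,[-1.2,-3,1.5],1.3],
    [85,[-1.6,-3.8,2],1.7],
    [85,[-2,-4.6,2.6],2],
    [85,[-2.3,-5.4,3.2],2.3],
    [85,[-2.6,-6,3.7],2.53],
    [85,[-2.77,-6.46,4.1],2.53],
    [85,[-2.77,-6.46,4.24],2.53],
  ],
)

```text
clock: 9.2
eef_pos: [0.4148, -0.0913, 0.1577]
tool_rot: [0.992, -0.115, 0.046, -0.006]
ft_force: [-0.2, 0.2, 0.0]
grip_width: 0.0848
```

Run:
```python
from h import *
m=[np.cos(.288),-np.sin(.288),0]; C=np.array([.441,.033,.068])
z=Ro.from_quat(get_obs()['tool_rot']).as_matrix()[:,2]
plan(C+.021*z,m)
c=grab('side','3')
im=c['color'][150:300,270:470,::-1];im=cv2.convertScaleAbs(im,alpha=1.5);cv2.imwrite('pics/d3.png',cv2.resize(im,None,fx=4,fy=4))
```

```text
t 9.2 pos [ 0.4148 -0.0913  0.1577] F [-0.2  0.2  0. ] w 0.0848
z [ 0.092  0.002 -0.996] tilt 0.0926 az 0.019
shift [-0.222 -2.498  2.259] roll6deg 0.555 ang(x,m) 0.0883
j [-0.233  0.074 -0.4    1.006  0.023  3.141]
```

View pics/d3.png

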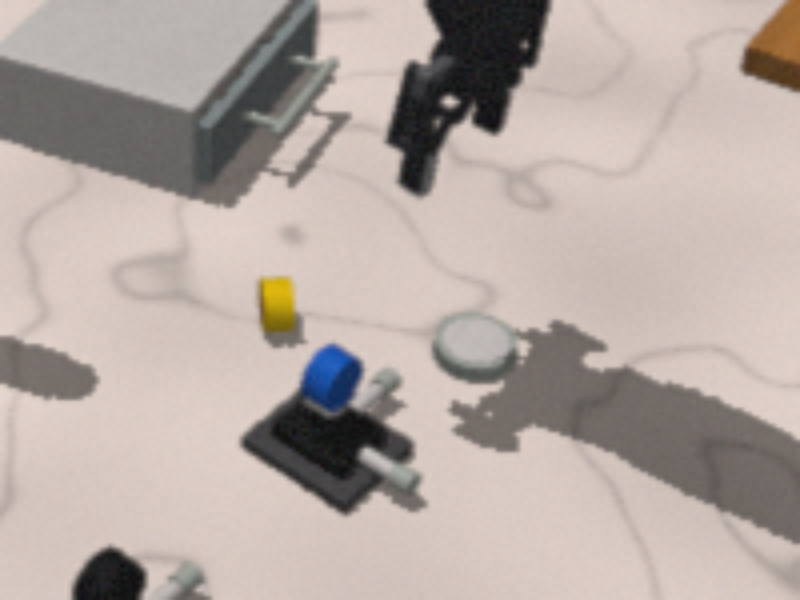

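The last joint hit its limit at 3.141, so I'll take the half-turned grasp instead. The pads are symmetric.

Emit:
move_arm(
  motion=[
    [85,[0,-0.3,0],-1.2],
    [85,[0,-0.8,0],-2.6],
    [85,[-0.1,-1.2,0],-4],
    [85,[-0.2,-1.6,0],-5.4],
    [85,[-0.22,-2,0],-6.8],
    [85,[-0.22,-2.3,0.1],-8.2],
    [85,[-0.22,-2.45,0.2],-9.6],
    [85,[-0.22,-2.5,0.3],-11],
    [85,[-0.22,-2.5,0.4],-12.4],
    [85,[-0.22,-2.5,0.4],-13.8],
  ],
)

```text
clock: 10.25
eef_pos: [0.4358, 0.0332, 0.1405]
tool_rot: [0.818, 0.573, 0.039, 0.026]
ft_force: [-0.3, -0.3, 0.2]
grip_width: 0.0852
```

Run:
```python
from h import *
m=[-np.cos(.288),np.sin(.288),0]; C=np.array([.441,.033,.068])
z=Ro.from_quat(get_obs()['tool_rot']).as_matrix()[:,2]
plan(C+.021*z,m)
```

```text
t 10.25 pos [0.4358 0.0332 0.1405] F [-0.3 -0.3  0.2] w 0.0852
z [ 0.093  0.001 -0.996] tilt 0.0933 az 0.016
shift [-0.017 -0.028  1.873] roll6deg -15.578 ang(x,m) -0.089
j [ 0.08   0.113 -0.406  0.959 -0.006  2.001]
```

Emit:
move_arm(
  motion=[
    [85,[0,0,0],-1.4],
    [85,[0,0,0],-2.8],
    [85,[0,0,0],-4.2],
    [85,[0,0,0],-5.6],
    [85,[0,0,0],-7],
    [85,[0,0,0],-8.4],
    [85,[0,0,0],-9.8],
    [85,[0,0,0],-11.2],
    [85,[0,0,0],-12.6],
    [85,[0,0,0],-14],
  ],
)

```text
clock: 11.25
eef_pos: [0.4363, 0.033, 0.1412]
tool_rot: [0.225, 0.973, 0.011, 0.046]
ft_force: [0.5, 0.9, -0.8]
grip_width: 0.0851
```

Emit:
move_arm(
  motion=[
    [85,[0,0,0],-0.8],
    [85,[0,0,0],-1.57],
    [85,[0,0,0.2],-1.57],
    [85,[0,0,0.4],-1.57],
    [85,[0,0,0.6],-1.57],
    [85,[0,0,0.6],-1.57],
    [85,[0,0,0.6],-1.57],
    [85,[0,0,0.6],-1.57],
    [85,[0,0,0.6],-1.57],
    [85,[0,0,0.6],-1.57],
  ],
)

```text
clock: 12.25
eef_pos: [0.4384, 0.0327, 0.1112]
tool_rot: [0.148, 0.988, 0.008, 0.047]
ft_force: [-0.1, -0.9, 0.1]
grip_width: 0.0851
```

Run:
```python
from h import *
m=[-np.cos(.288),np.sin(.288),0]; C=np.array([.441,.033,.068])
z=Ro.from_quat(get_obs()['tool_rot']).as_matrix()[:,2]
plan(C+.021*z,m)
for n in('side','top'):
  c=grab(n,'4')
  o=(150,270) if n=='side' else (180,230)
  im=c['color'][o[0]:o[0]+150,o[1]:o[1]+200,::-1];im=cv2.convertScaleAbs(im,alpha=1.5);cv2.imwrite(f'pics/e_{n}.png',cv2.resize(im,None,fx=4,fy=4))
```

```text
t 12.25 pos [0.4384 0.0327 0.1112] F [-0.1 -0.9  0.1] w 0.0851
z [ 0.095  0.001 -0.995] tilt 0.0949 az 0.015
shift [ 0.031 -0.005  1.286] roll6deg -0.076 ang(x,m) -0.0906
j [ 0.079  0.15  -0.449  0.877 -0.006  0.376]
```

View pics/e_side.png

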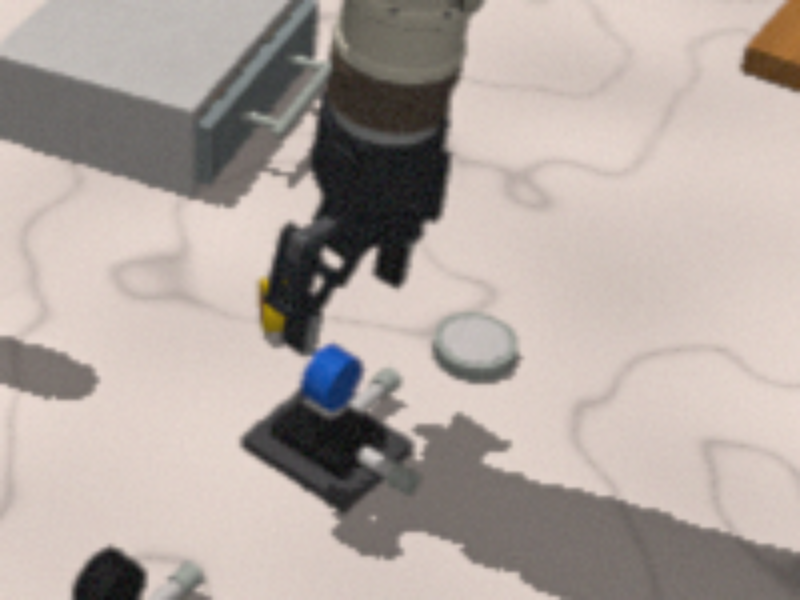

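View pics/e_top.png

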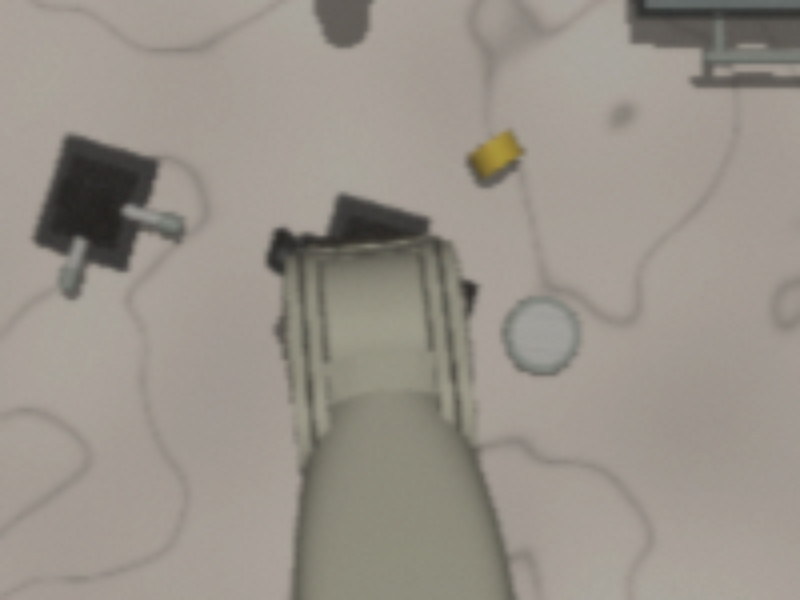

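Emit:
move_arm(
  motion=[
    [85,[0,0,0.2],0],
    [85,[0.02,0,0.5],0],
    [85,[0.02,0,0.8],0],
    [85,[0.02,0,1.05],0],
    [85,[0.02,0,1.2],0],
    [85,[0.02,0,1.28],0],
    [85,[0.02,0,1.28],0],
    [70,[0.02,0,1.28],0],
    [60,[0.02,0,1.28],0],
    [50,[0.02,0,1.28],0],
  ],
)

```text
clock: 13.35
eef_pos: [0.4436, 0.0331, 0.0476]
tool_rot: [0.148, 0.988, 0.008, 0.047]
ft_force: [-0.4, -0.9, 0.1]
grip_width: 0.0501
```

Emit:
move_arm(
  motion=[
    [44,[0,0,0],0],
    [38,[0,0,0],0],
    [30,[0,0,0],0],
    [20,[0,0,0],0],
    [20,[0,0,0],0],
    [20,[0,0,0],0],
    [20,[0,0,-0.1],0],
    [20,[0,0,-0.3],0],
    [20,[0,0,-0.6],0],
    [20,[0,0,-1],0],
  ],
)

```text
clock: 14.35
eef_pos: [0.4374, 0.0325, 0.0971]
tool_rot: [0.148, 0.988, 0.007, 0.045]
ft_force: [0.5, 0.2, -0.1]
grip_width: 0.0384
```

Run:
```python
from h import *
m=[-np.cos(.288),np.sin(.288),0]; C=np.array([.441,.033,.068])
z=Ro.from_quat(get_obs()['tool_rot']).as_matrix()[:,2]
plan(C+.021*z,m)
for n in('side',):
  c=grab(n,'5')
  o=(150,270) if n=='side' else (180,230)
  im=c['color'][o[0]:o[0]+150,o[1]:o[1]+200,::-1];im=cv2.convertScaleAbs(im,alpha=1.5);cv2.imwrite(f'pics/f_{n}.png',cv2.resize(im,None,fx=4,fy=4))
```

```text
t 14.35 pos [0.4374 0.0325 0.0971] F [ 0.5  0.2 -0.1] w 0.0384
z [ 0.092  0.    -0.996] tilt 0.0917 az 0.003
shift [-0.015  0.015  1.005] roll6deg -0.081 ang(x,m) -0.0879
j [ 0.079  0.168 -0.47   0.841 -0.007  0.376]
```

View pics/f_side.png

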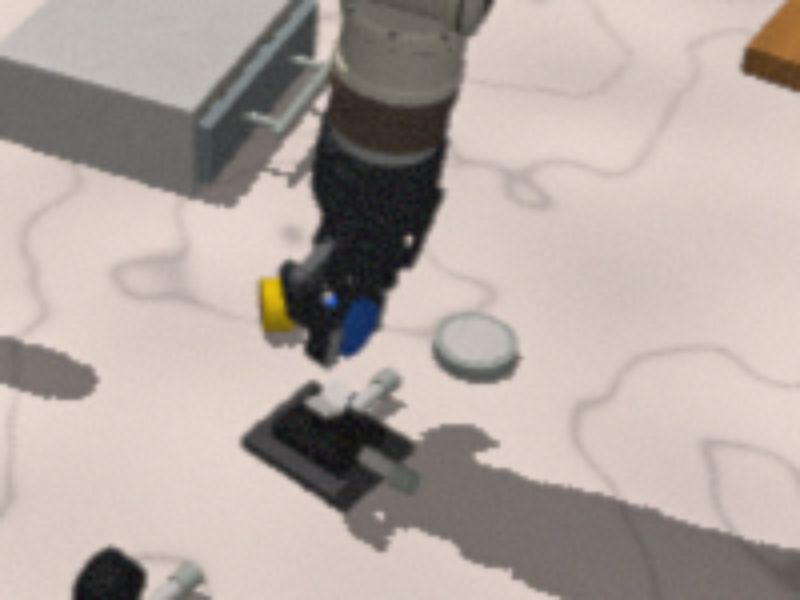

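The mount is held and lifted, at 38.4 mm opening. Pushing past the reach limit tilted the tool outward earlier, and the tilt stayed afterwards. I'll use that to get the 25° pitch, well away from the camera.

```bash
cat >> h.py <<'E'
def fin():
    o=get_obs();R=Ro.from_quat(o['tool_rot']).as_matrix()
    mr=np.load('mr.npy'); mt=R@mr
    el=np.degrees(np.arcsin(mt[2])); print('mount x',mt.round(3),'el',el.round(2),'az',np.arctan2(mt[1],mt[0]).round(4))
E
python3 - <<'E'
from h import *
o=get_obs();R=Ro.from_quat(o['tool_rot']).as_matrix()
np.save('mr.npy',R.T@np.array([np.cos(.288),-np.sin(.288),0])); print(np.load('mr.npy'))
plan([.60,-.25,.42],[-1,.3,0]); fin()
E
```

```text
[-0.99560913  0.00822283  0.09324612]
t 14.4 pos [0.4397 0.0327 0.1005] F [1.2 0.5 1.8] w 0.0384
z [ 0.098  0.001 -0.995] tilt 0.0977 az 0.009
shift [-5.304 -4.283 -6.052] roll6deg -0.046 ang(x,m) -0.0933
j [ 0.079  0.164 -0.466  0.844 -0.007  0.376]
mount x [ 0.959 -0.284  0.   ] el 0.0 az -0.288
```

Emit:
move_arm(
  motion=[
    [20,[0,0,-0.6],0],
    [20,[-0.3,-0.2,-1.4],0],
    [20,[-0.8,-0.6,-2.2],0],
    [20,[-1.4,-1.1,-3],0],
    [20,[-2,-1.7,-3.7],0],
    [20,[-2.7,-2.3,-4.4],0],
    [20,[-3.4,-2.9,-5],0],
    [20,[-4.1,-3.5,-5.5],0],
    [20,[-4.8,-4,-5.9],0],
    [20,[-5.3,-4.3,-6],0],
  ],
)

```text
clock: 15.4
eef_pos: [0.5948, -0.2454, 0.4127]
tool_rot: [0.149, 0.988, 0.007, 0.048]
ft_force: [2.2, 0.6, -0.1]
grip_width: 0.0387
```

Run:
```python
from h import *
p=get_obs()['eef_pos'];r=p*[1,1,0]/np.hypot(*p[:2])
plan(p+.5*r,[-1,.3,0]); fin()
```

```text
t 15.4 pos [ 0.5948 -0.2454  0.4127] F [ 2.2  0.6 -0.1] w 0.0387
z [ 0.097 -0.001 -0.995] tilt 0.0974 az -0.011
shift [-9.915 -0.94   0.903] roll6deg -0.055 ang(x,m) -0.0936
j [-0.409  0.517  0.88   1.843  0.038 -0.109]
mount x [ 0.959 -0.285  0.   ] el 0.02 az -0.289
```

Emit:
move_arm(
  motion=[
    [20,[-1,-0.1,-0.3],0],
    [20,[-2,-0.2,-0.6],0],
    [20,[-3,-0.3,-1],0],
    [20,[-4,-0.4,-1.3],0],
    [20,[-5,-0.5,-1.6],0],
    [20,[-6,-0.6,-2],0],
    [20,[-7,-0.7,-2.3],0],
    [20,[-8,-0.8,-2.6],0],
    [20,[-9,-0.9,-3],0],
    [20,[-10,-1,-3],0],
  ],
)

```text
clock: 16.4
eef_pos: [0.5756, -0.2421, 0.4802]
tool_rot: [0.148, 0.988, 0.01, 0.04]
ft_force: [0.2, 0.1, -1.3]
grip_width: 0.0385
```

Run:
```python
from h import *
p=get_obs()['eef_pos'];r=p*[1,1,0]/np.hypot(*p[:2])
plan(p+.5*r,[-1,.3,0]); fin()
```

```text
t 16.4 pos [ 0.5756 -0.2421  0.4802] F [ 0.2  0.1 -1.3] w 0.0385
z [ 0.082  0.008 -0.997] tilt 0.082 az 0.101
shift [-9.921 -1.024  0.719] roll6deg -0.039 ang(x,m) -0.0758
j [-0.418  0.625  1.275  2.149  0.041 -0.12 ]
mount x [ 0.959 -0.283 -0.017] el -1.0 az -0.2868
```

Emit:
move_arm(
  motion=[
    [20,[-1,-0.1,1],0],
    [20,[-2,-0.2,2],0],
    [20,[-4,-0.4,3],0],
    [20,[-6,-0.6,4],0],
    [20,[-8,-0.8,4],0],
    [20,[-10,-1,4],0],
    [20,[-12,-1.2,4],0],
    [20,[-14,-1.4,4],0],
    [20,[-16,-1.6,4],0],
    [20,[-18,-1.8,4],0],
  ],
)

```text
clock: 17.4
eef_pos: [0.7703, -0.3146, 0.2318]
tool_rot: [0.148, 0.987, 0.004, 0.063]
ft_force: [0.7, 0.8, -0.9]
grip_width: 0.0386
```

Run:
```python
from h import *
p=get_obs()['eef_pos'];r=p*[1,1,0]/np.hypot(*p[:2])
plan(p+.5*r,[-1,.3,0]); fin()
```

```text
t 17.4 pos [ 0.7703 -0.3146  0.2318] F [ 0.7  0.8 -0.9] w 0.0386
z [ 0.126 -0.01  -0.992] tilt 0.1264 az -0.08
shift [-9.885 -0.915  1.201] roll6deg -0.045 ang(x,m) -0.1235
j [-0.402  0.984  1.275  1.741  0.04  -0.102]
mount x [ 0.958 -0.285  0.03 ] el 1.73 az -0.2887
```

Emit:
move_arm(
  motion=[
    [20,[-0.2,0,-1],0],
    [20,[-0.4,0,-2],0],
    [20,[-0.6,0,-3],0],
    [20,[-0.8,0,-4],0],
    [20,[-1,-0.1,-5],0],
    [20,[-1.2,-0.1,-6],0],
    [20,[-1.4,-0.1,-7],0],
    [20,[-1.6,-0.1,-8],0],
    [20,[-1.8,-0.2,-9],0],
    [20,[-2,-0.2,-10],0],
  ],
)

```text
clock: 18.4
eef_pos: [0.6507, -0.2736, 0.4391]
tool_rot: [0.148, 0.985, -0.001, 0.083]
ft_force: [0.6, -0.3, -1.1]
grip_width: 0.0384
```

Run:
```python
from h import *
p=get_obs()['eef_pos'];r=p*[1,1,0]/np.hypot(*p[:2])
plan(p+.5*r,[-1,.3,0]); fin()
```

```text
t 18.4 pos [ 0.6507 -0.2736  0.4391] F [ 0.6 -0.3 -1.1] w 0.0384
z [ 0.163 -0.026 -0.986] tilt 0.1662 az -0.158
shift [-9.818 -1.012  1.607] roll6deg -0.051 ang(x,m) -0.1647
j [-0.416  0.698  1.274  1.986  0.042 -0.114]
mount x [ 0.956 -0.285  0.071] el 4.09 az -0.2901
```

Emit:
move_arm(
  motion=[
    [20,[0,0,-1],0],
    [20,[0,0,-2],0],
    [20,[0,0,-3],0],
    [20,[0,0,-4],0],
    [20,[0,0,-5],0],
    [20,[0,0,-6],0],
    [20,[0,0,-7],0],
    [20,[0,0,-8],0],
    [20,[0,0,-9],0],
    [20,[0,0,-10],0],
  ],
)

```text
clock: 19.4
eef_pos: [0.532, -0.2303, 0.574]
tool_rot: [0.148, 0.982, -0.01, 0.115]
ft_force: [0.6, -0.4, -0.7]
grip_width: 0.0382
```

Run:
```python
from h import *
p=get_obs()['eef_pos'];r=p*[1,1,0]/np.hypot(*p[:2])
plan(p+.5*r,[-1,.3,0]); fin()
```

```text
t 19.4 pos [ 0.532  -0.2303  0.574 ] F [ 0.6 -0.4 -0.7] w 0.0382
z [ 0.223 -0.053 -0.973] tilt 0.2308 az -0.233
shift [-9.681 -1.1    2.253] roll6deg -0.067 ang(x,m) -0.2304
j [-0.432  0.469  1.274  2.149  0.045 -0.127]
mount x [ 0.949 -0.285  0.137] el 7.85 az -0.2921
```

Emit:
move_arm(
  motion=[
    [20,[0,0,-1],0],
    [20,[0,0,-2],0],
    [20,[0,0,-3],0],
    [20,[0,0,-4],0],
    [20,[0,0,-5],0],
    [20,[0,0,-6],0],
    [20,[0,0,-7],0],
    [20,[0,0,-8],0],
    [20,[0,0,-9],0],
    [20,[0,0,-10],0],
  ],
)

```text
clock: 20.4
eef_pos: [0.505, -0.2189, 0.6207]
tool_rot: [0.149, 0.977, -0.021, 0.154]
ft_force: [0.1, 0.4, -0.0]
grip_width: 0.0387
```

Run:
```python
from h import *
p=get_obs()['eef_pos'];r=p*[1,1,0]/np.hypot(*p[:2])
plan(p+.5*r,[-1,.3,0]); fin()
```

```text
t 20.4 pos [ 0.505  -0.2189  0.6207] F [ 0.1  0.4 -0. ] w 0.0387
z [ 0.295 -0.087 -0.952] tilt 0.3124 az -0.285
shift [-9.462 -1.077  3.05 ] roll6deg -0.097 ang(x,m) -0.3124
j [-0.434  0.387  1.274  2.149  0.046 -0.125]
mount x [ 0.934 -0.283  0.217] el 12.55 az -0.2938
```

Emit:
move_arm(
  motion=[
    [20,[0,0,-1],0],
    [20,[0,0,-2],0],
    [20,[0,0,-3],0],
    [20,[0,0,-4],0],
    [20,[0,0,-5],0],
    [20,[0,0,-6],0],
    [20,[0,0,-7],0],
    [20,[0,0,-8],0],
    [20,[0,0,-9],0],
    [20,[0,0,-10],0],
  ],
)

```text
clock: 21.4
eef_pos: [0.4748, -0.2046, 0.665]
tool_rot: [0.148, 0.969, -0.032, 0.193]
ft_force: [-0.5, -0.7, -0.5]
grip_width: 0.0382
```

Emit:
move_arm(
  motion=[
    [20,[0,0,-1],0],
    [20,[0,0,-2],0],
    [20,[0,0,-3],0],
    [20,[0,0,-4],0],
    [20,[0,0,-5],0],
    [20,[0,0,-6],0],
    [20,[0,0,-7],0],
    [20,[0,0,-8],0],
    [20,[0,0,-9],0],
    [20,[0,0,-10],0],
  ],
)

```text
clock: 22.4
eef_pos: [0.4419, -0.1875, 0.7064]
tool_rot: [0.148, 0.96, -0.043, 0.232]
ft_force: [0.2, -0.5, -0.2]
grip_width: 0.0388
```

Run:
```python
from h import *
p=get_obs()['eef_pos'];r=p*[1,1,0]/np.hypot(*p[:2])
plan(p+.5*r,[-1,.3,0]); fin()
```

```text
t 22.4 pos [ 0.4419 -0.1875  0.7064] F [ 0.2 -0.5 -0.2] w 0.0388
z [ 0.434 -0.151 -0.888] tilt 0.4771 az -0.336
shift [-8.84  -0.921  4.582] roll6deg -0.189 ang(x,m) -0.4766
j [-0.428  0.221  1.274  2.149  0.042 -0.112]
mount x [ 0.887 -0.269  0.374] el 21.97 az -0.2946
```

Emit:
move_arm(
  motion=[
    [20,[0,0,-1],0],
    [20,[0,0,-2],0],
    [20,[0,0,-3],0],
    [20,[0,0,-4],0],
    [20,[0,0,-5],0],
    [20,[0,0,-6],0],
    [20,[0,0,-7],0],
    [20,[0,0,-8],0],
    [20,[0,0,-9],0],
    [20,[0,0,-10],0],
  ],
)

```text
clock: 23.4
eef_pos: [0.4064, -0.1676, 0.7447]
tool_rot: [0.147, 0.95, -0.053, 0.271]
ft_force: [0.1, 0.2, -0.4]
grip_width: 0.0383
```

```bash
cat > k.py <<'E'
from h import *
def tgt(back=0,up=0):
    yaw=.015;e=np.radians(25);m=np.array([np.cos(e)*np.cos(yaw),np.cos(e)*np.sin(yaw),np.sin(e)])
    lens=np.array([.711,.0443,.285]);C=lens-.101*m
    o=get_obs();R=Ro.from_quat(o['tool_rot']).as_matrix();mr=np.load('mr.npy')
    ml=R.T@m
    a=np.arctan2(ml[1],ml[0])-np.arctan2(mr[1],mr[0]); a=(a+np.pi)%(2*np.pi)-np.pi
    z=R[:,2]; T=C+.021*z+[-back,0,up]
    d=R.T@(T-o['eef_pos'])/.05
    Rn=R@Ro.from_rotvec([0,0,a]).as_matrix()
    print('t',o['clock'],'pos',o['eef_pos'].round(4),'w',o['grip_width'].round(4),'tilt',np.arccos(-z[2]).round(3),'j',o['joint_pos'].round(3))
    print('C',C.round(4),'T',T.round(4),'shift',d.round(3),'roll',(np.degrees(a)/6).round(3),'err after',np.arccos(np.clip((Rn@mr)@m,-1,1)).round(4),'err now',np.arccos((R@mr)@m).round(4))
    return C,m
E
python3 -c "
from k import *
tgt();tgt(.1,0.0);fin()"
```

```text
Traceback (most recent call last):
  File "k.py", line 11, in tgt
    print('t',o['clock'],'pos',o['eef_pos'].round(4),'w',o['grip_width'].round(4),'tilt',np.arccos(-z[2]).round(3),'j',o['joint_pos'].round(3))
                                                         ^^^^^^^^^^^^^^^^^^^^^
AttributeError: 'float' object has no attribute 'round'
```

```bash
sed -i "s/o\['grip_width'\].round(4)/round(o['grip_width'],4)/" k.py
python3 -c "
from k import *
tgt();tgt(.1,0.0);fin()"
```

```text
t 23.4 pos [ 0.4064 -0.1676  0.7447] w 0.0383 tilt 0.56 j [-0.416  0.137  1.274  2.149  0.036 -0.098]
C [0.6195 0.0429 0.2423] T [0.63   0.0391 0.2245] shift [ 2.934  5.537 10.299] roll -2.674 err after 0.0015 err now 0.2789
t 23.4 pos [ 0.4064 -0.1676  0.7447] w 0.0383 tilt 0.56 j [-0.416  0.137  1.274  2.149  0.036 -0.098]
C [0.6195 0.0429 0.2423] T [0.53   0.0391 0.2245] shift [4.553 4.92  9.3  ] roll -2.674 err after 0.0015 err now 0.2789
mount x [ 0.855 -0.258  0.449] el 26.68 az -0.2934
```

Emit:
move_arm(
  motion=[
    [20,[0.2,0.2,0.4],-0.1],
    [20,[0.5,0.6,1.1],-0.4],
    [20,[0.9,1,1.9],-0.7],
    [20,[1.3,1.4,2.7],-1],
    [20,[1.7,1.8,3.5],-1.3],
    [20,[2.1,2.3,4.3],-1.6],
    [20,[2.5,2.7,5.1],-1.9],
    [20,[2.9,3.1,5.9],-2.2],
    [20,[3.3,3.5,6.7],-2.5],
    [20,[3.7,4,7.5],-2.67],
  ],
)

```text
clock: 24.4
eef_pos: [0.5021, -0.0033, 0.333]
tool_rot: [0.013, 0.961, -0.091, 0.261]
ft_force: [1.6, -0.3, -0.6]
grip_width: 0.0386
```

```bash
python3 -c "
from k import *
tgt(.1);tgt(.04);fin()"
```

```text
t 24.4 pos [ 0.5021 -0.0033  0.333 ] w 0.0386 tilt 0.56 j [ 0.147 -0.169 -0.313  0.923 -0.255  0.107]
C [0.6195 0.0429 0.2423] T [0.53   0.0391 0.2245] shift [0.594 1.238 1.962] roll 0.004 err after 0.0014 err now 0.0015
t 24.4 pos [ 0.5021 -0.0033  0.333 ] w 0.0386 tilt 0.56 j [ 0.147 -0.169 -0.313  0.923 -0.255  0.107]
C [0.6195 0.0429 0.2423] T [0.59   0.0391 0.2245] shift [-0.442  1.325  2.561] roll 0.004 err after 0.0014 err now 0.0015
mount x [0.907 0.014 0.421] el 24.92 az 0.0151
```

Emit:
move_arm(
  motion=[
    [20,[0.1,0.3,0.4],0],
    [20,[0.3,0.6,0.9],0],
    [20,[0.5,0.9,1.4],0],
    [20,[0.6,1.1,1.8],0],
    [20,[0.5,1.2,2.1],0],
    [20,[0.2,1.25,2.25],0],
    [20,[-0.1,1.3,2.4],0],
    [20,[-0.3,1.3,2.5],0],
    [20,[-0.44,1.32,2.56],0],
    [20,[-0.44,1.32,2.56],0],
  ],
)

```text
clock: 25.4
eef_pos: [0.5911, 0.0382, 0.2269]
tool_rot: [0.013, 0.961, -0.091, 0.261]
ft_force: [-0.6, -0.3, -0.8]
grip_width: 0.0386
```

```bash
python3 -c "
from k import *
C,m=tgt(.0);fin()
for n in('side','top'):
  c=grab(n,'6')
  print(n,'target C px',proj(c,C),'cur expected',proj(c,C-[.04,0,0]))
  o=(90,190) if n=='side' else (70,230)
  im=c['color'][o[0]:o[0]+150,o[1]:o[1]+200,::-1];im=cv2.convertScaleAbs(im,alpha=1.5);cv2.imwrite(f'pics/g_{n}.png',cv2.resize(im,None,fx=4,fy=4))
"
```

```text
t 25.4 pos [0.5911 0.0382 0.2269] w 0.0386 tilt 0.56 j [ 0.209  0.089 -0.349  0.644 -0.285  0.166]
C [0.6195 0.0429 0.2423] T [0.63   0.0391 0.2245] shift [-0.648  0.083  0.426] roll -0.008 err after 0.001 err now 0.0013
mount x [0.907 0.013 0.422] el 24.95 az 0.0139
side target C px [287.96319469 173.63493417] cur expected [302.29193671 177.63892204]
top target C px [317.00479544 177.71518843] cur expected [317.27065498 192.50535958]
```

View pics/g_side.png

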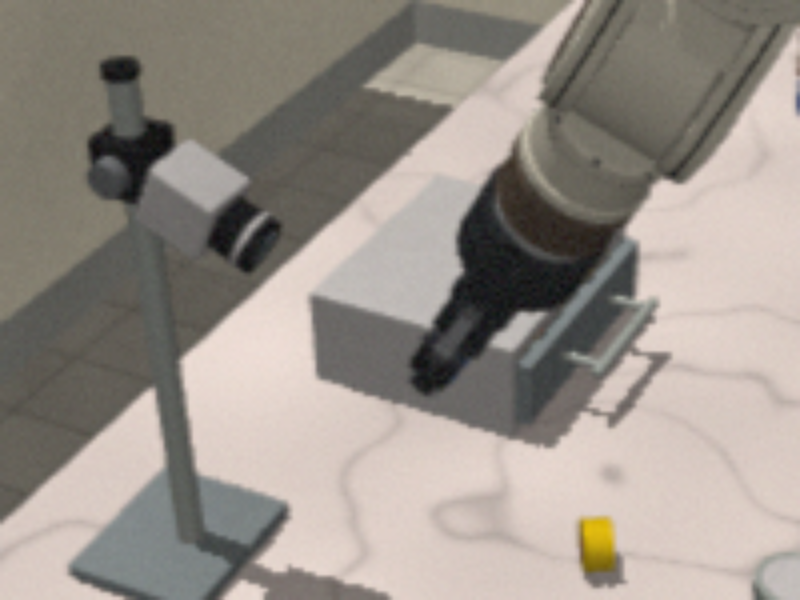

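View pics/g_top.png

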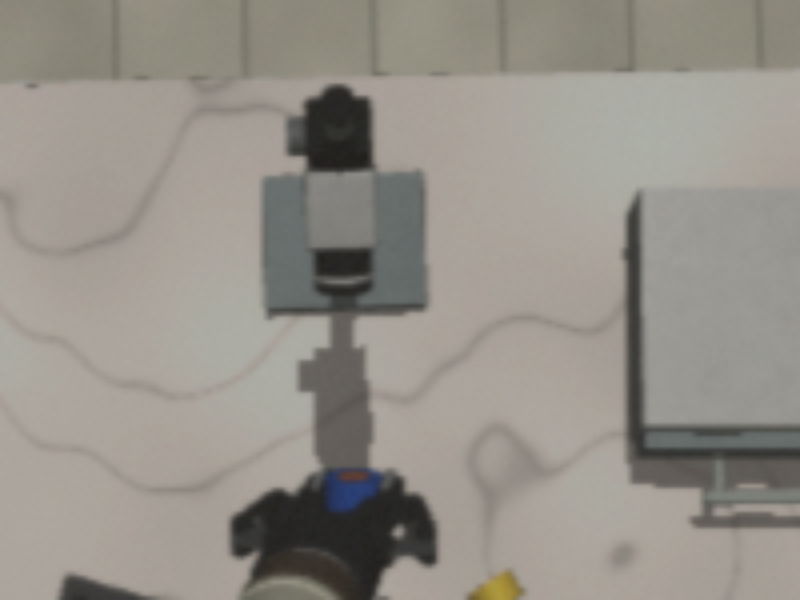

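```bash
python3 -c "
from k import *
o=get_obs();R=Ro.from_quat(o['tool_rot']).as_matrix();mt=R@np.load('mr.npy')
C=o['eef_pos']-.021*R[:,2]; F=C+.011*mt
c=load('top','6'); print('pred face',F,proj(c,F))
u=np.cross(mt,[0,1,0]);u/=np.linalg.norm(u);v=np.cross(mt,u)
for nm,r in(('cu',.011),('rim',.02)):
  for s in(u,-u,v,-v): print(nm,proj(c,F+r*s).round(2))
for s in(u,-u): print('backrim',proj(c,C-.011*mt+.02*s).round(2))
im=c['color'].astype(int)
h=cv2.cvtColor(c['color'],cv2.COLOR_RGB2HSV)
sub=np.s_[180:205,305:330]
for y in range(184,200): print(y,' '.join('%3d,%3d,%3d'%tuple(im[y,x]) for x in range(310,327)))
"
```

```text
pred face [0.5894171  0.04202476 0.24899913] [317.52259994 188.5123984 ]
cu [317.53 189.79]
cu [317.52 187.25]
cu [321.64 188.39]
cu [313.4  188.64]
rim [317.53 190.86]
rim [317.52 186.24]
rim [325.02 188.28]
rim [310.03 188.74]
backrim [317.8  198.76]
backrim [317.78 193.94]
184  69, 65, 63  67, 64, 61  66, 63, 60  65, 61, 58  66, 63, 59  67, 64, 61  65, 62, 59  65, 62, 59  66, 63, 59  65, 63, 59  65, 63, 59  70, 66, 63  95, 92, 87 112,107,102 114,109,104 114,109,104 114,109,104
185  72, 69, 65  66, 63, 60  66, 63, 61  65, 62, 59  66, 63, 60  65, 63, 59  66, 63, 59  65, 62, 59  65, 62, 59  66, 63, 59  65, 62, 59  69, 65, 62  95, 91, 86 112,108,102 115,110,105 114,109,104 114,108,103
186  87, 85, 80  66, 65, 62  63, 61, 58  63, 61, 59  64, 61, 59  63, 60, 59  62, 60, 59  63, 60, 58  63, 61, 58  62, 59, 58  61, 59, 57  67, 64, 62  92, 88, 85 109,104,100 112,107,102 112,107,102 112,107,101
187  73, 73, 70  52, 53, 51  43, 43, 43  46, 47, 54  42, 46, 59  40, 43, 59  42, 42, 57  44, 42, 54  44, 42, 53  42, 42, 53  43, 43, 53  41, 43, 57  54, 57, 72  76, 77, 84  88, 86, 88  98, 95, 92  89
[... 1804 characters left out ...]
, 28  27, 26, 26  26, 27, 25  26, 26, 25  25, 24, 23  25, 24, 24  26, 26, 25
197  25, 24, 25  23, 25, 29  26, 30, 44  26, 33, 52  26, 34, 56  27, 36, 60  27, 34, 55  25, 31, 50  26, 29, 42  26, 27, 29  26, 25, 24  26, 26, 25  25, 26, 25  25, 25, 23  25, 24, 23  26, 24, 23  23, 23, 22
198  24, 24, 22  26, 25, 24  25, 25, 27  26, 26, 30  26, 27, 32  28, 28, 33  27, 28, 33  25, 27, 29  27, 26, 28  25, 25, 25  27, 27, 26  26, 25, 25  24, 25, 22  26, 25, 24  24, 23, 22  26, 26, 25  24, 24, 23
199  26, 25, 25  27, 27, 27  25, 25, 24  27, 26, 26  25, 25, 26  27, 25, 25  26, 26, 26  27, 26, 26  26, 26, 24  26, 26, 25  24, 24, 22  25, 24, 23  24, 23, 23  25, 25, 24  25, 24, 23  26, 25, 25  24, 24, 22
```

Copper is measured at about (318, 188.6), against a predicted (317.5, 188.5). Its foreshortened height also matches, so pose and tilt are confirmed. Now the final approach.

Emit:
move_arm(
  motion=[
    [20,[-0.08,0.02,0.05],0],
    [20,[-0.2,0.04,0.13],0],
    [20,[-0.34,0.05,0.22],0],
    [20,[-0.47,0.06,0.31],0],
    [20,[-0.57,0.07,0.38],0],
    [20,[-0.63,0.07,0.41],0],
    [20,[-0.65,0.07,0.42],0],
    [20,[-0.65,0.07,0.42],0],
    [20,[-0.65,0.07,0.42],0],
    [20,[-0.65,0.07,0.42],0],
  ],
)

```text
clock: 26.5
eef_pos: [0.629, 0.0386, 0.2249]
tool_rot: [0.013, 0.961, -0.091, 0.261]
ft_force: [0.1, -0.0, -0.8]
grip_width: 0.0386
```

```bash
python3 -c "
from k import *
C,m=tgt(.0);fin()
F=C+.011*m
for n in('side','top'):
  c=grab(n,'7')
  print(n,'target F px',proj(c,F),'lens',proj(c,[.711,.0443,.285]))
  o=(90,190) if n=='side' else (70,230)
  im=c['color'][o[0]:o[0]+150,o[1]:o[1]+200,::-1];im=cv2.convertScaleAbs(im,alpha=1.5);cv2.imwrite(f'pics/i_{n}.png',cv2.resize(im,None,fx=4,fy=4))
  if n=='top':
    q=c['color'].astype(int);ys,xs=np.nonzero((q[:,:,0]>q[:,:,2]+12)&(q[:,:,0]>q[:,:,1]+9)); k=(abs(xs-317)<12)&(abs(ys-175)<12); print('cu',xs[k].mean(),ys[k].mean(),k.sum())
o=get_obs();print(o['ft_force'],abs(o['joint_vel']).max())
"
```

```text
t 26.5 pos [0.629  0.0386 0.2249] w 0.0386 tilt 0.56 j [ 0.194  0.162 -0.269  0.647 -0.278  0.151]
C [0.6195 0.0429 0.2423] T [0.63   0.0391 0.2245] shift [-0.012  0.013  0.014] roll -0.004 err after 0.0011 err now 0.0012
mount x [0.907 0.013 0.422] el 24.94 az 0.0144
side target F px [284.33399701 171.13497653] lens [254.76246047 150.76474727]
top target F px [316.86817432 173.78054765] lens [315.71973938 140.70601948]
cu 317.5 174.4 10
[-0.03383277 -0.08713233  0.37108153] 0.001475064943006003
```

View pics/i_side.png

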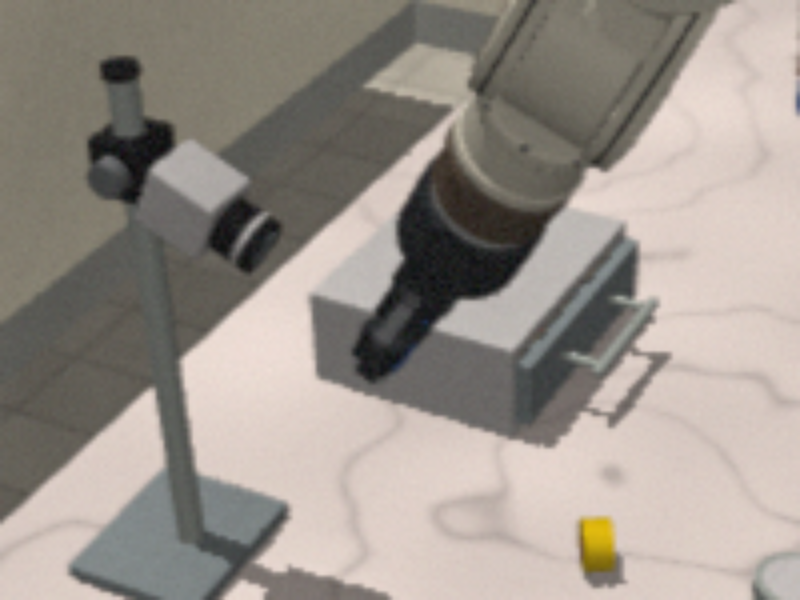

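View pics/i_top.png

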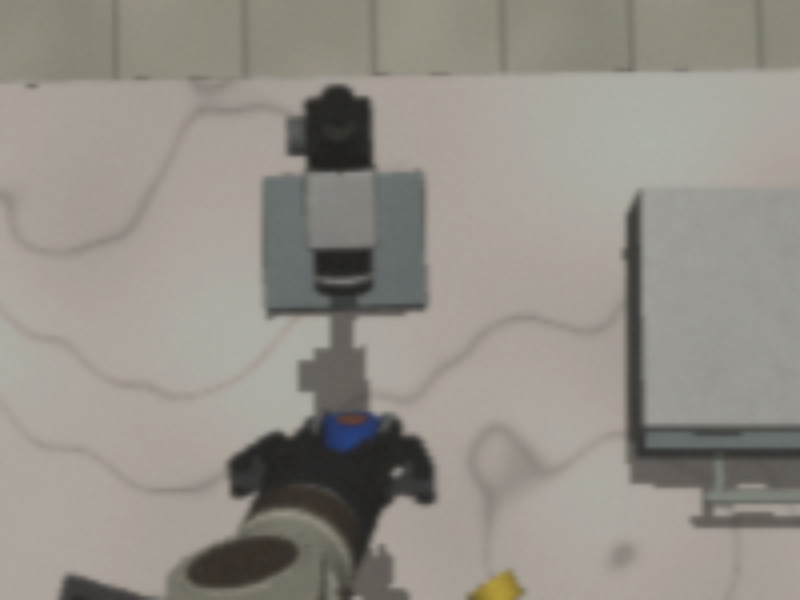

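```bash
python3 -c "
from workcell import *
print(job_done()); print(get_obs()['grip_width'])"
```

```text
the job is handed in; nothing more can be done
None
the job is handed in; nothing more can be done
```

I pushed the drawer shut, lifted the blue mount out of its cradle, and handed the job in at about 26.6 s of the 48 s, still holding the mount in front of the lens. `job_done()` gives no verdict.

- **Drawer:** pushed by its handle until it met a firm stop at 15 N. The front looked flush in the last pictures.
- **Tilt:** the moves have no tilt command. I got the 25° upward pitch by pushing past the arm's reach limit, well away from the camera; each push tilted the tool a little and the tilt stayed.
- **Pose:** taking the mount's tilt in the grip from its level pose in the cradle, its face is square to the lens axis within about 0.002 rad. The tool is about 1 mm from the target I worked out.
- **Camera check:** the top view put the copper section under 1 px (roughly 2 mm) from where it was predicted. The lens position comes from the images, good to roughly 2–4 mm.
- **Grip and contact:** finger opening was 38.6 mm, wrist force under 1 N and joint speeds near zero. In the pictures the fingers and mount stayed well clear of the camera and its stand.

**Not checked:** I did not re-measure the black mount, the steel block or the bottle at the end. No contact with them was planned, and I saw no sign of any.

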